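# Zero a coffee grinder and back it off three clicks

### The job

Set the grind on the coffee grinder: with the lever of its adjustment ring, turn the ring clockwise (seen from above) until the burrs touch and it will go no further, then back it off by three clicks, so that the lever stands over the third mark after the one at the stop. Leave it there, and do not shift or tip the small jar behind it or the striped cup beside it.

Things in the scene. Friction and masses are not known exactly. Their poses are not given: they have to be found in the camera images.
- ring (a joint): Adjustment ring, turning about the grinder's upright axis. Value in rad: 0 where the burrs touch (hard stop), growing anticlockwise seen from above, up to 2.5; starts at 0.6 to 2.2. One click is 20 degrees (0.349 rad). Clicks are not felt: the ring turns with even friction (0.22 N m, about 2.5 N at the lever post) and stays where it is left.
- lever_post (a point): Middle of the black upright thumb post (16 mm diameter, z 139 to 185 mm) at the end of the ring's lever, at z 165 mm, 86 mm from the ring's axis; moves with the ring. A flat steel arm, 10 mm wide, z 139 to 147 mm, joins the post's foot to the ring. Beside and below the post there is free air outside radius 66 mm (73 mm below z 76 mm).
- ring_axis (a point): Fixed point on the ring's upright axis, 165 mm above the desk. The ring is dark steel, 102 mm across, z 131 to 155 mm, topped by a clear domed lid 84 mm across with a small knob, top at z 192 mm. Its x axis points from the grinder's front (drawer) to its back; at value q the lever bears 1.992 + q rad anticlockwise from that x axis.
- stop_mark (a point): The widest of 8 white marks on top of the fixed grey collar (126 mm across, top z 130 mm) below the ring, 57 mm from the axis; the lever lies over it when the burrs touch (value 0), next to a small steel stop block. The other marks follow anticlockwise, one per click; mark n is under the lever at n x 0.349 rad.
- small_jar: Small clear jar with a pale lid, loose, 58 mm across, 83 mm tall, behind the grinder; origin under its centre. Bystander.
- blue_cup: Blue and white striped lidded cup, loose, 69 mm across, 77 mm tall, right of the grinder, which is itself fixed to the desk; origin under its centre. Bystander. Not listed: a wide monitor (z up to 388 mm, fixed) stands to the left between robot and grinder, its near right end about at x 0.42, y -0.08 m; cross it well above.

How it is judged:
On the way:
1. the ring is turned clockwise until the burrs touch (within 0.05 rad of the stop) (value of joint ring below 0.05 rad), for 0.1 s.
At the end, for the whole second after the job is handed in: after touching the stop, the ring rests three clicks (1.047 rad) open from it, within 0.14 rad (less than half a click) (value of joint ring between 0.907 and 1.187 rad and velocity of joint ring between -0.02 and 0.02 rad/s).
It fails at once if the small clear jar is shifted more than 30 mm or tipped more than 0.4 rad (distance of small_jar from where it was at the start of the episode above 0.03 m or angle between small_jar's own z axis and vertical above 0.4 rad).
It fails at once if the blue-striped cup is shifted more than 30 mm or tipped more than 0.4 rad (distance of blue_cup from where it was at the start of the episode above 0.03 m or angle between blue_cup's own z axis and vertical above 0.4 rad).
It also fails if it takes over 51 s, if anything falls off the work surface, if the arm or the gripper's body presses on something with over 40 N, if the wrist force passes 120 N, or if a joint passes its speed limit or range.

### The arm

A 7-joint arm with a two-finger parallel gripper is mounted at the origin on the work surface; the furniture and walls round the work are solid. World frame = base frame: x ahead of the robot, y to its left, z up, the work surface at z = 0. Lengths are in m, angles in rad, forces in N, time in s.
With the tool pointing down it reaches from about 0.4 to 0.85 m from the base axis. Payload 4.5 kg.
Tool frame: the origin (TCP) lies on the centre line of the jaws, within the pads' length; the fingertips stand ahead of it and the grasp point (between the pads) lies 3 mm ahead of it (r.finger_overhang is the z of the fingertips in the tool frame, in m); z points along the fingers, y is the direction in which the jaws open and shut (so a half turn about z gives the same grasp; the last joint's range is limited). The gripper opens to 88 mm and grips with 3 to 60 N. Pads are 18 mm wide; open, the fingers measure 123 mm over their backs; the gripper's body (75 mm by 187 mm) begins 45 mm behind the grasp point.
Start: joints at [1.18, 0.689, -0.195, 1.565, 0.157, 0.902, -0.215], TCP at [0.258, -0.569, 0.261] pointing down, gripper open.
Joint ranges: [-3.01, 3.01], [-0.46, 2.08], [-1.47, 1.51], [0.13, 2.56], [-1, 4.14], [0.04, 2.09], [-2.66, 2.66]. Speed limits (rad/s): [2.57, 2.57, 3.14, 3.14, 3.14, 3.14, 3.14].

### API

Orientations are given as a unit quaternion [x, y, z, w].
In Python, from plant import get_state, snapshot, camera_model, workorder, boxes_of, mark_of, r gives the robot as it stands.
- The arm moves only by the tool jog_arm, never from a script. Its argument "rows" is a list of rows, each a list of 2 entries, a list of its own where there are three numbers: the shift along the tool's x, y, z normalised to -1 to 1, where 1 is 75 cm, then the turn about the tool's z normalised to -1 to 1, where 1 is 2 rad. A call has 1 to 20 rows; each row is the pose to reach, as a shift and turn from the pose commanded when the call began, along the tool's axes at that moment; what a row does not reach only later rows make up. A row lasts 1/12 s, in which the tool goes at most 41.7 mm and 7.16 degrees, less where a joint would pass 70% of its speed; a pose out of reach is approached as far as the arm can. A call with a number of a shift or a turn outside -1 to 1 is refused whole. A call with a gripper value outside its range is refused whole. "gripper" is the finger opening in mm, from 0 to 88.1, set as the call begins (left out, the last holds). The fingers move at their own pace and stop on an object; "newtons" is the grip in N (left out, the last holds). Time passes only in rows, so rows that repeat a pose let the fingers close. It gives the time, the measured TCP pose, the force and the opening at its end, in the units of the state.
- get_state(): the state, without advancing time (a new reading comes with each control period).
- snapshot(name): name is "scene" or "top" or "wrist"; returns the picture (400x640x3 uint8, red, green, blue); there is no depth.
- camera_model(name): a dict with "mtx" (3x3 intrinsics, pixels), "extrinsics" (4x4, takes a point from camera to world coordinates); the wrist camera has in their place "T_tool_cam" (4x4, takes a point from camera to tool coordinates, whose origin is the TCP and whose axes are the flange's). Camera axes: x right, y up, looking along -z (the intrinsics and any distortion apply to the point x, -y, -z); pixel columns grow to the right and rows downward; lengths in m; the calibration is good to about 2 mm. A picture is of the moment at which its call begins: read the wrist's pose just before it. camera_model takes no time and is no camera call.
- workorder.finish_job(): hands the job in, once; it reports no verdict.
Trained networks look in the newest picture that a camera, given by its name, has taken for a name from the list of things; names that differ only in an ending like _2 or _b are one class to them, and where a whole thing is asked for, a point or a joint stands for the part that bears it (a point fixed in the world has none). Each returns a list of dicts, best first, with "p" (0 to 1); they miss things now and then, are a little off and sometimes report something else, mostly with a low value. They report only what shows in the picture. A call takes as long as a camera call.
- boxes_of(thing, camera): "rect" ([left, top, right, bottom] in pixels, round what is visible of it).
- mark_of(thing, camera): "pixel" ([row, column] in pixels: a listed point, or the origin of a listed thing).
The state is a dict: "clock": time; "q": joint angles; "qd": joint speeds; "joint_torque": joint torques, N m; "tool_pos": TCP position; "eef_rot": TCP orientation; "contact_force": force on the tool from outside, world axes, zero at the start; "moment": the same for the moment, N m; "opening": opening from 0.0 (shut) to 1.0 (fully open).
Only numpy, scipy, OpenCV 4.12 (cv2) and the standard library are available. Lean on these libraries where they do the work, as an engineer would, in place of code of your own. Each camera call takes 0.05 s, during which the arm holds its last target.

## Working session

There is one attempt and no reset: what is moved stays moved. The work goes in short steps, Python scripts to look and compute and a tool call to move; the robot and the scene stay as the last step left them, time stands still between calls to the robot, and variables do not carry over. Pictures are saved under pics/ and viewed, and the job is handed in when it is done.

Besides the shell and the picture viewer there is one more tool, called after "Call:" by a JSON object that holds its "name" and its "arguments", one argument or row to a line. jog_arm: Moves the arm, as the interface text tells. Scaled input: -1 to 1 covers 75 cm each way for a shift and 2 rad each way for a turn. Its arguments: {"type":"object","properties":{"rows":{"type":"array"},"gripper":{"type":"number"},"newtons":{"type":"number"}},"required":["rows"]}

```bash
mkdir -p pics; ls
cat > h.py <<'E'
import numpy as np, cv2, json
from plant import get_state, snapshot, camera_model, workorder, boxes_of, mark_of, r
def save(n,f):
    im=snapshot(n); cv2.imwrite('pics/'+f,im[:,:,::-1]); return im
def ray(cam,row,col):
    m=camera_model(cam); K=np.array(m['mtx'])
    d=m.get('distortion',None)
    E=np.array(m['extrinsics'])
    p=np.linalg.inv(K)@[col,row,1]
    v=E[:3,:3]@np.array([p[0],-p[1],-p[2]]); return E[:3,3],v
def atz(cam,row,col,z):
    o,v=ray(cam,row,col); return o+v*(z-o[2])/v[2]
def proj(cam,P):
    m=camera_model(cam);E=np.linalg.inv(np.array(m['extrinsics']))
    c=E@np.append(P,1); p=np.array(m['mtx'])@[c[0],-c[1],-c[2]]; return p[:2]/p[2]
E
python3 - <<'E'
from h import *
s=get_state(); print(s, r.finger_overhang)
for c in('scene','top'):
    print(c,camera_model(c)); save(c,c+'1.png')
    for t in('ring_axis','lever_post','stop_mark','small_jar','blue_cup'):
        print(t,[(np.round(m['pixel'],1).tolist(),round(m['p'],2)) for m in mark_of(t,c)[:3]])
print(get_state()['clock'])
E
```

```text
pics
{'clock': 0.0, 'q': array([ 1.17979736,  0.69000662, -0.19453883,  1.56631845,  0.15730039,
        0.9025011 , -0.21513397]), 'qd': array([ 5.63918415e-05, -6.64189598e-04, -9.88266051e-04,  2.01346315e-03,
       -2.97595428e-04,  2.51776169e-04, -1.82401587e-03]), 'joint_torque': array([ 1.19663237e-04, -5.27555859e+01, -1.26680911e+00, -1.53428435e+01,
       -5.25914936e-02,  6.77533069e-03,  1.87236465e-04]), 'tool_pos': array([ 0.25731511, -0.56893262,  0.25990332]), 'eef_rot': array([ 9.77520457e-01,  2.10838585e-01, -2.49921978e-04, -8.85505099e-04]), 'contact_force': array([-0.37878768, -0.47164997, -0.09924332]), 'moment': array([-0.02061955, -0.00977975,  0.04235457]), 'opening': 0.9982262289982599} 0.022
scene {'mtx': array([[371.19077685,   0.        , 312.25798689],
       [  0.        , 371.19077685, 196.86844602],
       [  0.        ,   0.        ,   1.        ]]), 'extrinsics': array([[-6.09104966e-01, -4.97168386e-01,  6.17911592e-01,
         1.06583754e+00],
       [ 7.93089395e-01, -3.81250313e-01,  4.75034115e-01,
         1.60800940e-01],
       [-5.9295
[... 192 characters left out ...]
31.5], 0.62)]
stop_mark [([217.8, 350.0], 0.66)]
small_jar [([291.0, 320.3], 0.6)]
blue_cup [([194.7, 302.1], 0.72)]
top {'mtx': array([[403.22248442,   0.        , 321.37623329],
       [  0.        , 403.22248442, 199.31217758],
       [  0.        ,   0.        ,   1.        ]]), 'extrinsics': array([[-0.01906861,  0.99414052, -0.10640023,  0.44004342],
       [-0.99977416, -0.01796092,  0.0113592 , -0.25497403],
       [ 0.00938159,  0.10659281,  0.9942585 ,  0.97300433],
       [ 0.        ,  0.        ,  0.        ,  1.        ]])}
ring_axis [([184.1, 286.9], 0.74)]
lever_post []
stop_mark [([185.7, 256.8], 0.87)]
small_jar [([152.4, 266.4], 0.89)]
blue_cup [([245.5, 367.8], 0.98)]
0.6
```

View pics/scene1.png

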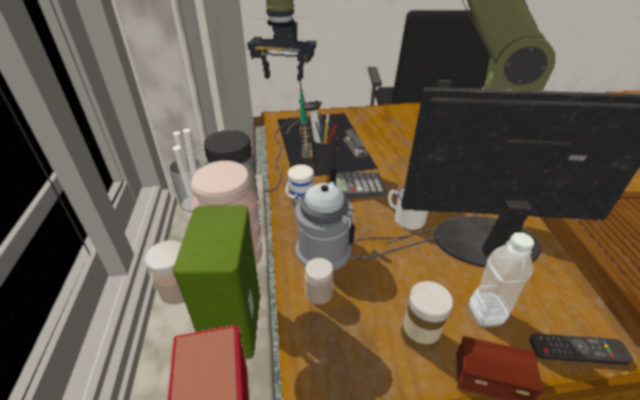

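View pics/top1.png

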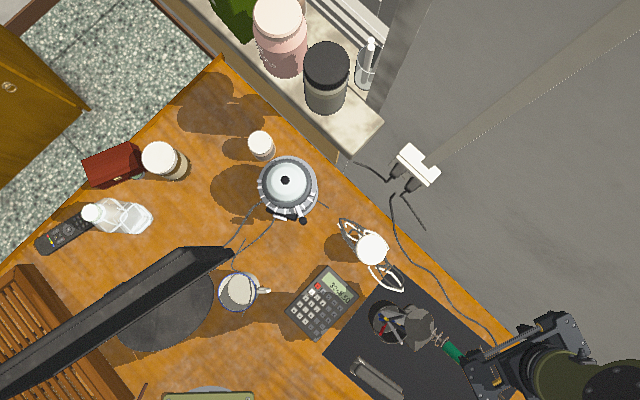

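Run:
```python
from h import *
for n,c,row,col,z in [('axis','top',184.1,286.9,.165),('stop','top',185.7,256.8,.13),('stop','scene',217.8,350,.13),('post','scene',173.5,331.5,.165),('jar','top',152.4,266.4,0),('jar','scene',291,320.3,0),('cup','top',245.5,367.8,0),('cup','scene',194.7,302.1,0)]:
    print(n,c,atz(c,row,col,z).round(3))
for c in('scene','top'):
  im=cv2.imread(f'pics/{c}1.png')
  cv2.imwrite(f'pics/{c}1c.png',cv2.resize(im[100:300,180:440],None,fx=3,fy=3,interpolation=cv2.INTER_CUBIC))
```

```text
axis top [ 0.559 -0.195  0.165]
stop top [ 0.562 -0.129  0.13 ]
stop scene [ 0.555 -0.132  0.13 ]
post scene [ 0.487 -0.228  0.165]
jar top [ 0.662 -0.133  0.   ]
jar scene [ 0.664 -0.127  0.   ]
cup top [ 0.431 -0.375  0.   ]
cup scene [ 0.429 -0.365  0.   ]
```

View pics/top1c.png

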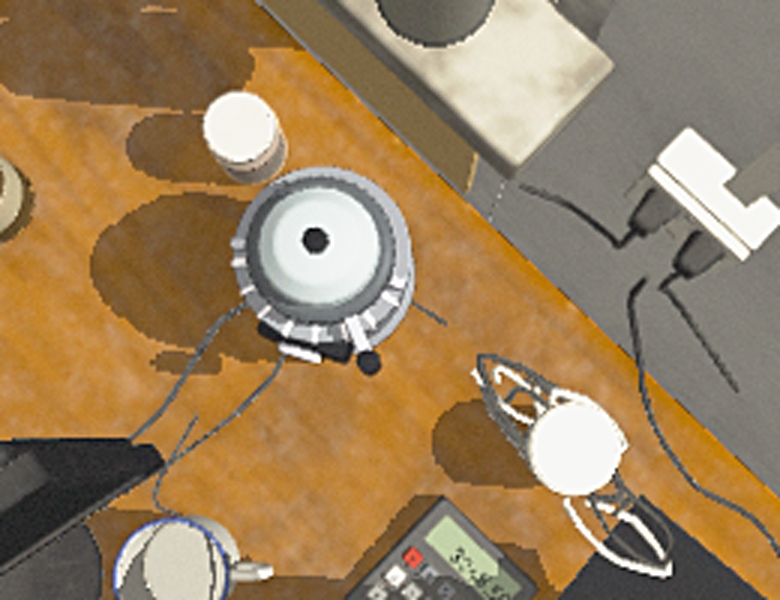

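View pics/scene1c.png

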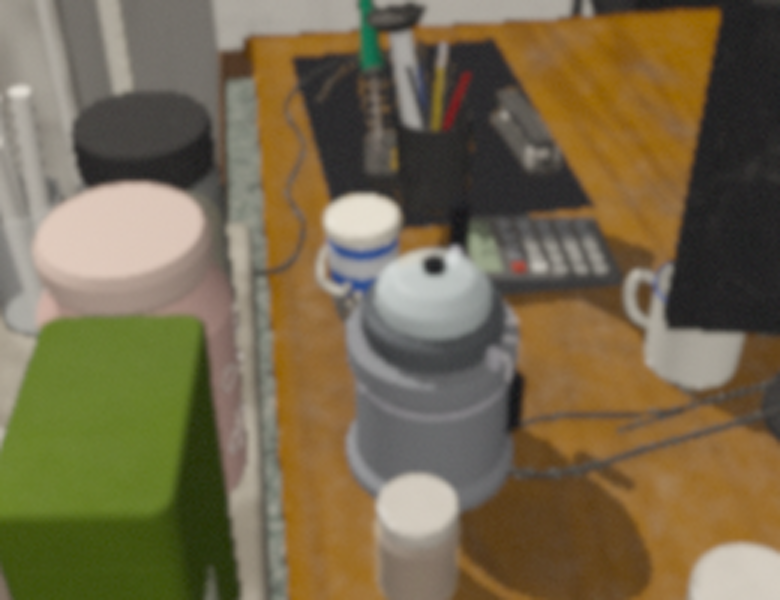

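Run:
```python
from h import *
knob=atz('top',100+240/3,180+315/3,.192); post=atz('top',100+362/3,180+369/3,.185)
print(knob,post,np.hypot(*(post-knob)[:2]),np.degrees(np.arctan2(*(post-knob)[1::-1])))
A=np.array([knob[0],knob[1]])
im=cv2.imread('pics/top1.png')
big=cv2.resize(im[150:240,240:330],None,fx=6.5,fy=6.5,interpolation=cv2.INTER_CUBIC)
for ax,colr in((A,(0,0,255)),):
  for b0 in (88,):
    for n in range(8):
      t=np.radians(b0+20*n); p=proj('top',[ax[0]+.057*np.cos(t),ax[1]+.057*np.sin(t),.13]);
      q=((p-[240,150])*6.5+3).astype(int); cv2.circle(big,tuple(q),5,colr,1)
for rr,z,c in((.063,.13,(0,255,0)),(.051,.155,(255,0,0)),(.042,.155,(255,0,255))):
    for t in np.arange(0,6.28,.1):
      p=proj('top',[A[0]+rr*np.cos(t),A[1]+rr*np.sin(t),z]); q=((p-[240,150])*6.5+3).astype(int); cv2.circle(big,tuple(q),1,c,-1)
cv2.imwrite('pics/fit.png',big)
```

```text
[ 0.56290132 -0.19346085  0.192     ] [ 0.48306997 -0.2272808   0.185     ] 0.08669967311861629 -157.04042185349434
```

View pics/fit.png

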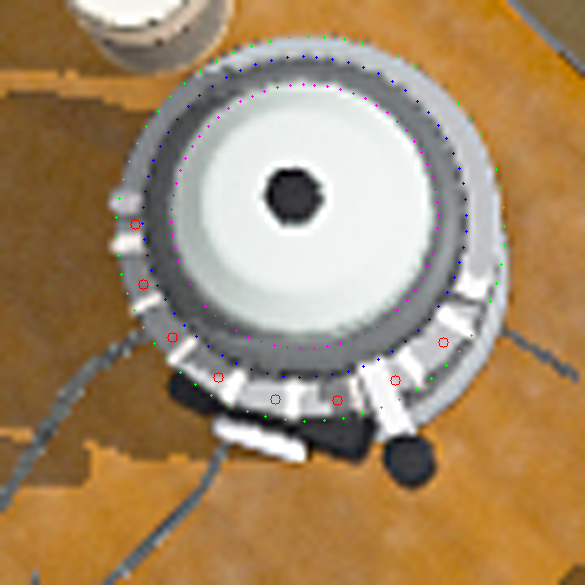

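Run:
```python
from h import *
print([a for a in dir(r) if not a.startswith('__')])
```

```text
['Unreachable', 'finger_overhang']
```

```bash
cat >> h.py <<'E'
from scipy.spatial.transform import Rotation as Ro
def rel(P,yaw=None,s=None):
    # yaw: wanted bearing (deg) of tool x
    s=s or get_state(); R=Ro.from_quat(s['eef_rot']).as_matrix()
    d=R.T@(np.array(P)-s['tool_pos'])/.75
    out=d.round(4).tolist()
    if yaw is not None:
        b=np.degrees(np.arctan2(R[1,0],R[0,0])); t=-(yaw-b+180)%360-180
        t=((-(yaw-b))+180)%360-180
        out.append(round(np.radians(t)/2,4))
    return out
E
python3 - <<'E'
from h import *
A=np.array([.5629,-.1935]); b=np.radians(203)
P=A+.086*np.array([np.cos(b),np.sin(b)]); print(P)
for z in(.34,.176): print(rel([*P,z],23))
print(rel([.3,-.5,.33],23))
E
```

```text
[ 0.48373658 -0.22710288]
[0.4628, -0.2916, -0.1057, np.float64(0.0117)]
[0.4628, -0.2917, 0.113, np.float64(0.0117)]
[0.0896, -0.0611, -0.0924, np.float64(0.0117)]
```

Call:
{"name": "jog_arm", "arguments": {
  "rows": [
    [[0,0,-0.05],0],
    [[0.02,-0.01,-0.09],0],
    [[0.05,-0.03,-0.105],0.005],
    [[0.09,-0.057,-0.105],0.01],
    [[0.13,-0.082,-0.105],0.01],
    [[0.17,-0.107,-0.105],0.01],
    [[0.21,-0.132,-0.105],0.01],
    [[0.25,-0.157,-0.105],0.01],
    [[0.29,-0.183,-0.105],0.01],
    [[0.33,-0.208,-0.105],0.01],
    [[0.37,-0.233,-0.105],0.01],
    [[0.4,-0.252,-0.105],0.01],
    [[0.43,-0.271,-0.105],0.01],
    [[0.45,-0.284,-0.105],0.01],
    [[0.463,-0.2916,-0.105],0.012],
    [[0.463,-0.2916,-0.105],0.012],
    [[0.463,-0.2916,-0.105],0.012]
  ],
  "gripper": 50
}}

```text
clock: 2.02
tool_pos: [0.4836, -0.2276, 0.3395]
eef_rot: [0.98, 0.199, -0.0, 0.0]
contact_force: [-1.5, -0.7, -0.4]
opening: 0.572
```

Run:
```python
from h import *
s=get_state(); print(s['clock'],s['q'],s['tool_pos'],s['contact_force'],s['opening'])
a=save('scene','s2.png'); b=save('wrist','w2.png');cv2.imwrite('pics/sw2.png',cv2.resize(np.vstack([a,b]),(480,600))[:,:,::-1])
print(mark_of('lever_post','wrist')[:2]); m=camera_model('wrist'); print(m)
P=[.4837,-.2271]
print(rel([*P,.176],23))
```

```text
2.0167 [ 0.4948319   0.47676094 -0.22204992  1.73098715  0.12586619  0.94788286
 -0.94677812] [ 0.48356608 -0.22763681  0.339464  ] [-1.48748444 -0.67084398 -0.43072774] 0.5715206742704793
[{'pixel': [175.1, 318.7], 'p': 0.66}]
{'mtx': array([[308.15058551,   0.        , 322.62779137],
       [  0.        , 308.15058551, 194.55287798],
       [  0.        ,   0.        ,   1.        ]]), 'T_tool_cam': array([[-1.97108690e-04,  9.57407648e-01,  2.88739600e-01,
         7.41135187e-02],
       [ 9.99999888e-01,  6.42583080e-05,  4.69583223e-04,
        -7.85907568e-04],
       [ 4.31028651e-04,  2.88739661e-01, -9.57407553e-01,
        -1.24823206e-01],
       [ 0.00000000e+00,  0.00000000e+00,  0.00000000e+00,
         1.00000000e+00]])}
[0.0022, -0.0019, 0.2179, np.float64(-0.0018)]
```

View pics/sw2.png

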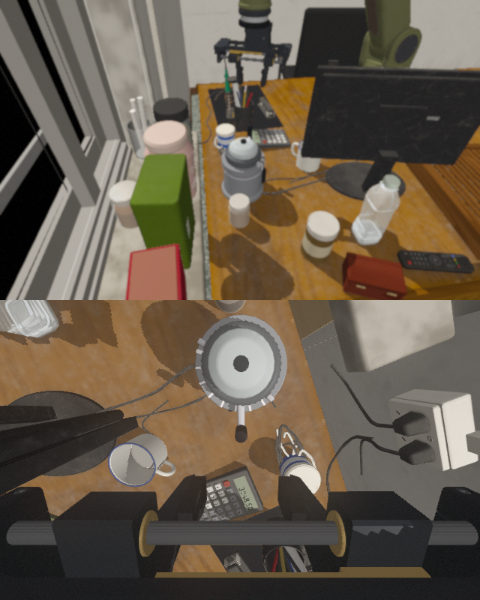

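Run:
```python
from h import *
s=get_state();m=camera_model('wrist');R=Ro.from_quat(s['eef_rot']).as_matrix()
T=np.eye(4);T[:3,:3]=R;T[:3,3]=s['tool_pos'];E=T@m['T_tool_cam']
def wz(row,col,z):
    p=np.linalg.inv(m['mtx'])@[col,row,1]; v=E[:3,:3]@[p[0],-p[1],-p[2]]; return E[:3,3]+v*(z-E[2,3])/v[2]
print(wz(175.1,318.7,.165), wz(84,322,.192))
```

```text
[ 0.48461761 -0.22305132  0.165     ] [ 0.56346242 -0.19360732  0.192     ]
```

Call:
{"name": "jog_arm", "arguments": {
  "rows": [
    [[0.002,-0.003,0.04],0],
    [[0.002,-0.003,0.08],0],
    [[0.002,-0.003,0.12],0],
    [[0.002,-0.003,0.15],0],
    [[0.002,-0.003,0.18],0],
    [[0.002,-0.003,0.2],0],
    [[0.002,-0.003,0.21],0],
    [[0.002,-0.003,0.217],0],
    [[0.002,-0.003,0.217],0],
    [[0.002,-0.003,0.217],0]
  ]
}}

```text
clock: 3.0
tool_pos: [0.4846, -0.225, 0.1773]
eef_rot: [0.98, 0.199, 0.0, 0.0]
contact_force: [0.4, 0.2, -0.8]
opening: 0.568
```

Call:
{"name": "jog_arm", "arguments": {
  "rows": [
    [[0,0,0],0],
    [[0,0,0],0],
    [[0,0,0],0],
    [[0,0,0],0],
    [[0,0,0],0],
    [[0,0,0],0],
    [[0,0,0],0],
    [[0,0,0],0]
  ],
  "gripper": 0,
  "newtons": 15
}}

```text
clock: 3.67
tool_pos: [0.4846, -0.2249, 0.177]
eef_rot: [0.98, 0.199, 0.0, 0.0]
contact_force: [0.1, -2.0, 3.4]
opening: 0.175
```

Run:
```python
from h import *
s=get_state(); print(s['clock'],s['q'],s['tool_pos'],s['contact_force'],s['opening']*88.1)
b=save('wrist','w3.png')
A=np.array([.5632,-.1935]);v=s['tool_pos'][:2]-A;b0=np.degrees(np.arctan2(v[1],v[0]))%360;print(np.hypot(*v),b0)
R=Ro.from_quat(s['eef_rot']).as_matrix();yaw=np.degrees(np.arctan2(R[1,0],R[0,0]));print(yaw)
# arc rows
off=s['tool_pos'][:2]-(A+.086*np.array([np.cos(np.radians(b0)),np.sin(np.radians(b0))]))
for b in np.arange(b0,89,-6):
    t=np.radians(b);P=A+.086*np.array([np.cos(t),np.sin(t)])+0*off
    print(round(b,1),rel([*P,s['tool_pos'][2]],yaw+(b-b0),s))
```

```text
3.6667 [ 0.44972853  0.69552189 -0.16721253  1.92117794  0.20981267  0.54047688
 -1.02995887] [ 0.48463256 -0.22492005  0.17701917] [ 0.05975224 -2.01586688  3.4395845 ] 15.390719822871553
0.08461715157608588 201.79705350849392
22.944987271488237
201.8 [-0.0018, -0.0, -0.0, np.float64(0.0)]
195.8 [-0.001, -0.012, -0.0, np.float64(0.0524)]
189.8 [0.0011, -0.0238, -0.0, np.float64(0.1047)]
183.8 [0.0045, -0.0354, -0.0, np.float64(0.1571)]
177.8 [0.009, -0.0465, -0.0, np.float64(0.2094)]
171.8 [0.0147, -0.0571, -0.0001, np.float64(0.2618)]
165.8 [0.0214, -0.067, -0.0001, np.float64(0.3142)]
159.8 [0.0291, -0.0762, -0.0001, np.float64(0.3665)]
153.8 [0.0378, -0.0845, -0.0001, np.float64(0.4189)]
147.8 [0.0473, -0.0918, -0.0001, np.float64(0.4712)]
141.8 [0.0575, -0.0982, -0.0001, np.float64(0.5236)]
135.8 [0.0683, -0.1034, -0.0001, np.float64(0.576)]
129.8 [0.0796, -0.1075, -0.0001, np.float64(0.6283)]
123.8 [0.0912, -0.1104, -0.0001, np.float64(0.6807)]
117.8 [0.1031, -0.112, -0.0001, np.float64(0.733)]
111.8 [0.1151, -0.1124, -0.0001, np.float64(0.7854)]
105.8 [0.1271, -0.1115, -0.0001, np.float64(0.8378)]
99.8 [0.1389, -0.1094, -0.0001, np.float64(0.8901)]
93.8 [0.1504, -0.1061, -0.0, np.float64(0.9425)]
```

View pics/w3.png

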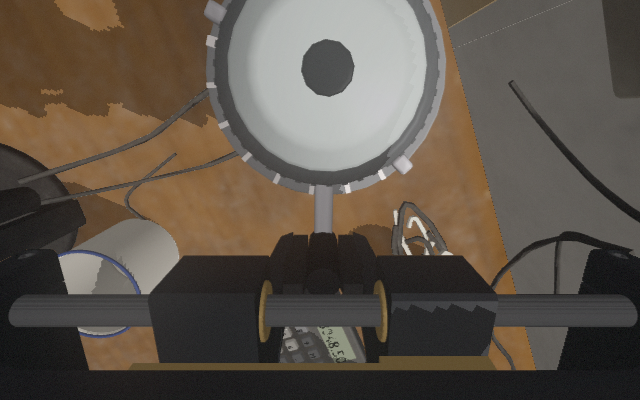

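Call:
{"name": "jog_arm", "arguments": {
  "rows": [
    [[0.0002,-0.006,0],0.026],
    [[0.0008,-0.012,0],0.052],
    [[0.0017,-0.018,0],0.079],
    [[0.0029,-0.0238,0],0.105],
    [[0.0044,-0.0296,0],0.131],
    [[0.0063,-0.0354,0],0.157],
    [[0.0084,-0.041,0],0.183],
    [[0.0108,-0.0465,0],0.209],
    [[0.0135,-0.0518,0],0.236],
    [[0.0163,-0.0571,0],0.262],
    [[0.0195,-0.062,0],0.288],
    [[0.0228,-0.067,0],0.314],
    [[0.0266,-0.0716,0],0.34],
    [[0.0304,-0.0762,0],0.3665],
    [[0.0347,-0.0804,0],0.393],
    [[0.039,-0.0845,0],0.419],
    [[0.0437,-0.0882,0],0.445],
    [[0.0484,-0.0918,0],0.471],
    [[0.0484,-0.0918,0],0.471]
  ]
}}

```text
clock: 5.3
tool_pos: [0.4921, -0.1468, 0.177]
eef_rot: [0.964, -0.268, 0.001, 0.0]
contact_force: [1.7, -1.4, 2.8]
opening: 0.177
```

Run:
```python
from h import *
s=get_state(); print(s['clock'],s['q'],s['tool_pos'],s['contact_force'],s['opening']*88.1)
b=save('wrist','w4.png');save('scene','s4.png')
A=np.array([.5632,-.1935]);v=s['tool_pos'][:2]-A;b0=np.degrees(np.arctan2(v[1],v[0]))%360;print(np.hypot(*v),b0)
R=Ro.from_quat(s['eef_rot']).as_matrix();yaw=np.degrees(np.arctan2(R[1,0],R[0,0]));print(yaw)
for b in np.arange(b0,78,-4):
    t=np.radians(b);P=A+.0855*np.array([np.cos(t),np.sin(t)])
    print(round(b,1),rel([*P,s['tool_pos'][2]],yaw+(b-b0),s))
```

```text
5.3 [ 0.13104378  0.67925337  0.11192494  1.99165228 -0.15265126  0.4761953
 -1.75881614] [ 0.49208244 -0.14678333  0.17701129] [ 1.66701096 -1.41634396  2.81044369] 15.5548878594817
0.08508910273648201 146.69934441561003
-31.05532375027425
146.7 [-0.0005, -0.0, -0.0, np.float64(0.0)]
142.7 [0.0, -0.008, 0.0, np.float64(0.0349)]
138.7 [0.0012, -0.0158, 0.0, np.float64(0.0698)]
134.7 [0.0029, -0.0236, 0.0, np.float64(0.1047)]
130.7 [0.0051, -0.0312, 0.0, np.float64(0.1396)]
126.7 [0.0078, -0.0387, 0.0, np.float64(0.1745)]
122.7 [0.0111, -0.046, 0.0, np.float64(0.2094)]
118.7 [0.0149, -0.053, 0.0001, np.float64(0.2443)]
114.7 [0.0191, -0.0597, 0.0001, np.float64(0.2793)]
110.7 [0.0238, -0.0661, 0.0001, np.float64(0.3142)]
106.7 [0.029, -0.0722, 0.0001, np.float64(0.3491)]
102.7 [0.0345, -0.0779, 0.0001, np.float64(0.384)]
98.7 [0.0405, -0.0832, 0.0001, np.float64(0.4189)]
94.7 [0.0468, -0.0881, 0.0001, np.float64(0.4538)]
90.7 [0.0534, -0.0925, 0.0002, np.float64(0.4887)]
86.7 [0.0603, -0.0964, 0.0002, np.float64(0.5236)]
82.7 [0.0674, -0.0999, 0.0002, np.float64(0.5585)]
78.7 [0.0748, -0.1028, 0.0002, np.float64(0.5934)]
```

View pics/w4.png

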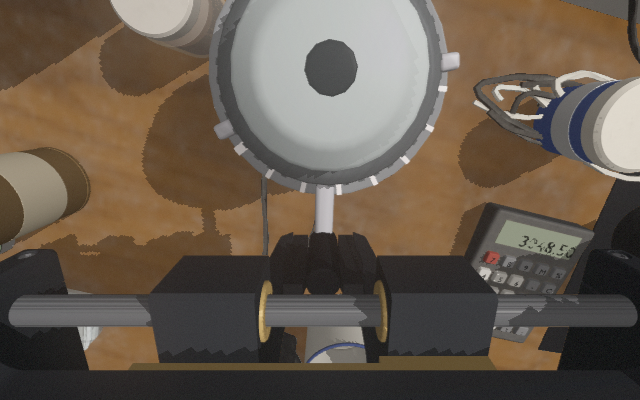

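View pics/s4.png

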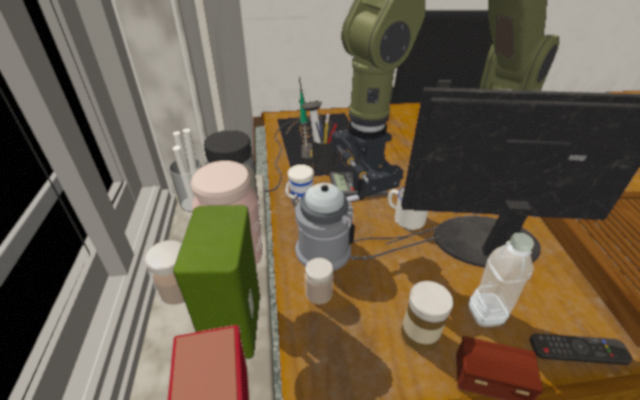

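Call:
{"name": "jog_arm", "arguments": {
  "rows": [
    [[0.0003,-0.004,0],0.0175],
    [[0.0005,-0.008,0],0.035],
    [[0.001,-0.012,0],0.052],
    [[0.0015,-0.0158,0],0.07],
    [[0.0032,-0.0236,0],0.105],
    [[0.0054,-0.0312,0],0.14],
    [[0.008,-0.0387,0],0.17],
    [[0.0111,-0.046,0],0.205],
    [[0.0149,-0.053,0],0.24],
    [[0.0191,-0.0597,0],0.27],
    [[0.0238,-0.0661,0],0.305],
    [[0.029,-0.0722,0],0.34],
    [[0.0318,-0.075,0],0.355],
    [[0.0345,-0.0779,0],0.37],
    [[0.0375,-0.0805,0],0.385],
    [[0.0405,-0.0832,0],0.4],
    [[0.0405,-0.0832,0],0.4]
  ]
}}

```text
clock: 6.82
tool_pos: [0.548, -0.1093, 0.177]
eef_rot: [0.783, -0.622, -0.001, 0.0]
contact_force: [-1.3, -0.3, 7.6]
opening: 0.175
```

Run:
```python
from h import *
s=get_state(); print(s['clock'],s['q'],s['tool_pos'],s['contact_force'],s['opening']*88.1)
b=save('wrist','w5.png')
A=np.array([.5632,-.1935]);v=s['tool_pos'][:2]-A;b0=np.degrees(np.arctan2(v[1],v[0]))%360;print(np.hypot(*v),b0)
R=Ro.from_quat(s['eef_rot']).as_matrix();yaw=np.degrees(np.arctan2(R[1,0],R[0,0]));print(yaw)
for b in np.arange(b0,84,-2):
    t=np.radians(b);P=A+.0855*np.array([np.cos(t),np.sin(t)])
    print(round(b,1),rel([*P,s['tool_pos'][2]],yaw+(b-b0),s))
```

```text
6.8167 [-0.09658501  0.75332354  0.36419551  1.86221606 -0.4408433   0.60841355
 -2.368333  ] [ 0.54798202 -0.10926469  0.17698892] [-1.29476063 -0.25207693  7.59631828] 15.442960261308187
0.08559891683899049 100.24061677171642
-76.89718867886631
100.2 [0.0001, 0.0, -0.0, np.float64(0.0)]
98.2 [0.0004, -0.004, -0.0, np.float64(0.0175)]
96.2 [0.0008, -0.0079, -0.0, np.float64(0.0349)]
94.2 [0.0014, -0.0119, -0.0, np.float64(0.0524)]
92.2 [0.002, -0.0158, -0.0, np.float64(0.0698)]
90.2 [0.0028, -0.0197, -0.0, np.float64(0.0873)]
88.2 [0.0038, -0.0235, -0.0001, np.float64(0.1047)]
86.2 [0.0049, -0.0274, -0.0001, np.float64(0.1222)]
84.2 [0.0061, -0.0312, -0.0001, np.float64(0.1396)]
```

View pics/w5.png

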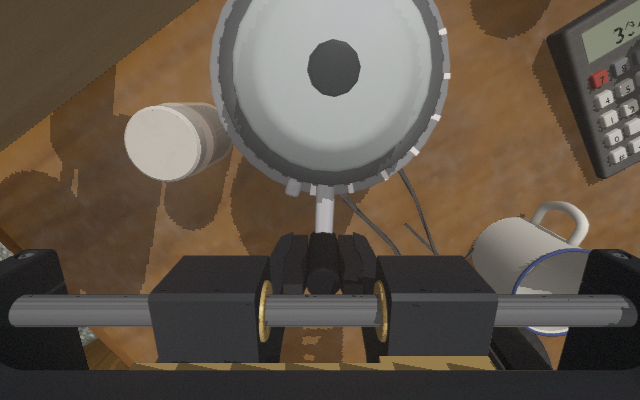

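Call:
{"name": "jog_arm", "arguments": {
  "rows": [
    [[0.0001,-0.002,0],0.007],
    [[0.0002,-0.004,0],0.014],
    [[0.0005,-0.006,0],0.02],
    [[0.0007,-0.008,0],0.025],
    [[0.001,-0.01,0],0.03],
    [[0.0013,-0.012,0],0.03],
    [[0.0013,-0.012,0],0.03]
  ]
}}

```text
clock: 7.45
tool_pos: [0.5559, -0.108, 0.1769]
eef_rot: [0.764, -0.645, -0.002, 0.001]
contact_force: [-3.7, -0.0, 8.4]
opening: 0.173
```

Run:
```python
from h import *
s=get_state(); print(s['clock'],s['q'],s['tool_pos'],s['contact_force'],s['moment'],s['opening']*88.1)
b=save('wrist','w6.png')
A=np.array([.5632,-.1935]);v=s['tool_pos'][:2]-A;b0=np.degrees(np.arctan2(v[1],v[0]))%360;print(np.hypot(*v),b0)
```

```text
7.45 [-0.10982387  0.76532902  0.38491199  1.83834483 -0.45809374  0.6311671
 -2.41771734] [ 0.55592116 -0.10796255  0.17689042] [-3.72862461 -0.04857755  8.43636298] [ 0.13514256  0.83051518 -0.23597948] 15.27818757667861
0.08584658844597298 94.86388533494538
```

View pics/w6.png

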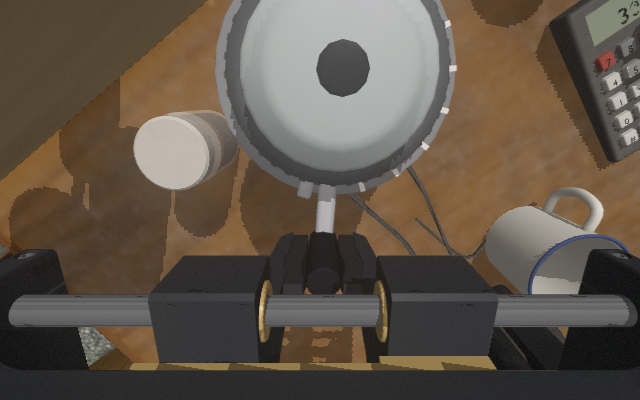

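Call:
{"name": "jog_arm", "arguments": {
  "rows": [
    [[0.0002,-0.003,0],0],
    [[0.0004,-0.006,0],0],
    [[0.0006,-0.009,0],0],
    [[0.0006,-0.009,0],0],
    [[0.0006,-0.009,0],0]
  ]
}}

```text
clock: 7.92
tool_pos: [0.5566, -0.1077, 0.1767]
eef_rot: [0.764, -0.645, -0.007, 0.004]
contact_force: [-16.0, -0.4, 19.9]
opening: 0.17
```

Run:
```python
from h import *
s=get_state(); print(s['clock'],s['tool_pos'],s['contact_force'],s['moment'],s['opening']*88.1)
b=save('wrist','w7.png')
A=np.array([.5632,-.1935]);v=s['tool_pos'][:2]-A;b0=np.degrees(np.arctan2(v[1],v[0]))%360;print(np.hypot(*v),b0)
```

```text
7.9167 [ 0.55661955 -0.10769766  0.17665186] [-15.96300415  -0.43332973  19.86267917] [ 0.04153148  3.35847626 -0.04246107] 14.986827879827624
0.08605430395098365 94.38560488439639
```

View pics/w7.png

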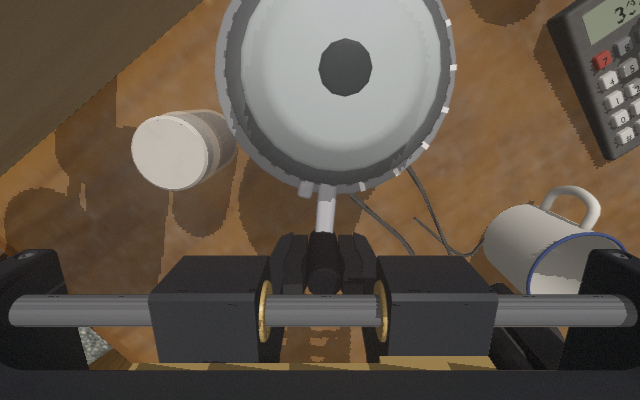

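Call:
{"name": "jog_arm", "arguments": {
  "rows": [
    [[0,0.004,0],0],
    [[0,0.008,0],0],
    [[0,0.01,0],0],
    [[0,0.01,0],0]
  ]
}}

```text
clock: 8.3
tool_pos: [0.5562, -0.1078, 0.1768]
eef_rot: [0.765, -0.644, -0.001, -0.0]
contact_force: [-2.6, 1.6, 7.5]
opening: 0.178
```

Run:
```python
from h import *
s=get_state(); print(s['clock'],s['tool_pos'],s['contact_force'],s['moment'],s['opening']*88.1)
A=np.array([.5632,-.1935]);v=s['tool_pos'][:2]-A;b0=np.degrees(np.arctan2(v[1],v[0]))%360;print(np.hypot(*v),b0)
R=Ro.from_quat(s['eef_rot']).as_matrix();yaw=np.degrees(np.arctan2(R[1,0],R[0,0]));print(yaw)
for b in np.r_[np.arange(b0,154,4),154.7,156]:
    t=np.radians(b);P=A+.0857*np.array([np.cos(t),np.sin(t)])
    print(round(b,1),rel([*P,s['tool_pos'][2]],yaw+(b-b0),s))
```

```text
8.3 [ 0.55621461 -0.10776742  0.17677222] [-2.61201425  1.57388786  7.50475659] [ 0.37597186  0.5555234  -0.0063198 ] 15.697132865835947
0.08601668970190461 94.6581002768404
-80.22604799152543
94.7 [0.0004, 0.0, -0.0, np.float64(0.0)]
98.7 [-0.0, 0.008, 0.0, np.float64(-0.0349)]
102.7 [0.0001, 0.016, 0.0, np.float64(-0.0698)]
106.7 [0.0008, 0.0239, 0.0, np.float64(-0.1047)]
110.7 [0.002, 0.0318, 0.0001, np.float64(-0.1396)]
114.7 [0.0038, 0.0396, 0.0001, np.float64(-0.1745)]
118.7 [0.0061, 0.0472, 0.0001, np.float64(-0.2094)]
122.7 [0.009, 0.0547, 0.0001, np.float64(-0.2443)]
126.7 [0.0123, 0.0619, 0.0001, np.float64(-0.2793)]
130.7 [0.0162, 0.0689, 0.0001, np.float64(-0.3142)]
134.7 [0.0205, 0.0756, 0.0001, np.float64(-0.3491)]
138.7 [0.0253, 0.082, 0.0001, np.float64(-0.384)]
142.7 [0.0305, 0.088, 0.0001, np.float64(-0.4189)]
146.7 [0.0361, 0.0936, 0.0001, np.float64(-0.4538)]
150.7 [0.0421, 0.0989, 0.0001, np.float64(-0.4887)]
154.7 [0.0486, 0.1037, 0.0001, np.float64(-0.524)]
156.0 [0.0507, 0.1052, 0.0001, np.float64(-0.5353)]
```

Call:
{"name": "jog_arm", "arguments": {
  "rows": [
    [[0,0.004,0],-0.017],
    [[0,0.008,0],-0.035],
    [[0.0001,0.016,0],-0.07],
    [[0.0008,0.0239,0],-0.105],
    [[0.002,0.0318,0],-0.14],
    [[0.0038,0.0396,0],-0.175],
    [[0.0061,0.0472,0],-0.21],
    [[0.009,0.0547,0],-0.244],
    [[0.0123,0.0619,0],-0.279],
    [[0.0162,0.0689,0],-0.314],
    [[0.0205,0.0756,0],-0.349],
    [[0.0253,0.082,0],-0.384],
    [[0.0305,0.088,0],-0.419],
    [[0.0361,0.0936,0],-0.454],
    [[0.0391,0.0962,0],-0.471],
    [[0.0421,0.0989,0],-0.489],
    [[0.0454,0.1013,0],-0.506],
    [[0.0486,0.1037,0],-0.524],
    [[0.0486,0.1037,0],-0.524],
    [[0.0486,0.1037,0],-0.524]
  ]
}}

```text
clock: 9.97
tool_pos: [0.4863, -0.157, 0.1767]
eef_rot: [0.984, -0.176, -0.001, -0.0]
contact_force: [-1.7, 2.4, 4.8]
opening: 0.173
```

Run:
```python
from h import *
s=get_state(); print(s['clock'],s['tool_pos'],s['contact_force'],s['opening']*88.1)
save('wrist','w8.png')
A=np.array([.5632,-.1935]);v=s['tool_pos'][:2]-A;b0=np.degrees(np.arctan2(v[1],v[0]))%360;print(np.hypot(*v),b0)
```

```text
9.9667 [ 0.48625524 -0.15695496  0.17666111] [-1.68524258  2.36571113  4.8463696 ] 15.206969151309025
0.08518237151797549 154.59454248552058
```

View pics/w8.png

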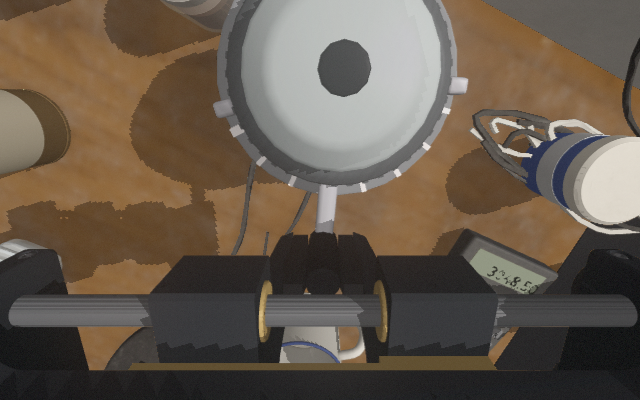

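Call:
{"name": "jog_arm", "arguments": {
  "rows": [
    [[0,0,0],0],
    [[0,0,0],0],
    [[0,0,0],0],
    [[0,0,0],0],
    [[0,0,0],0],
    [[0,0,-0.02],0],
    [[0,0,-0.05],0],
    [[0,0,-0.09],0],
    [[0,0,-0.13],0],
    [[0,0,-0.17],0],
    [[0,0,-0.21],0],
    [[0,0,-0.23],0],
    [[0,0,-0.23],0]
  ],
  "gripper": 40
}}

```text
clock: 11.1
tool_pos: [0.4887, -0.1582, 0.3527]
eef_rot: [0.984, -0.176, 0.004, 0.0]
contact_force: [0.0, 0.1, -0.4]
opening: 0.452
```

Run:
```python
from h import *
s=get_state(); print(s['clock'],s['tool_pos'],s['contact_force'],s['opening']*88.1)
save('wrist','w9.png')
m=camera_model('wrist');R=Ro.from_quat(s['eef_rot']).as_matrix()
T=np.eye(4);T[:3,:3]=R;T[:3,3]=s['tool_pos'];E=T@m['T_tool_cam']
def wz(row,col,z):
    p=np.linalg.inv(m['mtx'])@[col,row,1]; v=E[:3,:3]@[p[0],-p[1],-p[2]]; return E[:3,3]+v*(z-E[2,3])/v[2]
for x in mark_of('lever_post','wrist')[:2]:
    P=wz(*x['pixel'],.165);v=P[:2]-[.5632,-.1935];print(x,P,np.hypot(*v),np.degrees(np.arctan2(v[1],v[0])))
save('top','t9.png')
for t in('small_jar','blue_cup'):
  for c in('top',):
    for x in mark_of(t,c)[:1]: print(t,c,x,atz(c,*x['pixel'],0))
```

```text
11.1 [ 0.48870747 -0.1582123   0.35266118] [ 0.01784383  0.1406333  -0.3844267 ] 39.83945487422942
{'pixel': [178.0, 319.1], 'p': 0.57} [ 0.48906607 -0.15387225  0.165     ] 0.0840606814674712 151.87359167031494
small_jar top {'pixel': [151.4, 263.6], 'p': 0.58} [ 0.66500637 -0.12652478  0.        ]
blue_cup top {'pixel': [247.9, 368.9], 'p': 0.57} [ 0.42491643 -0.37783623  0.        ]
```

View pics/w9.png

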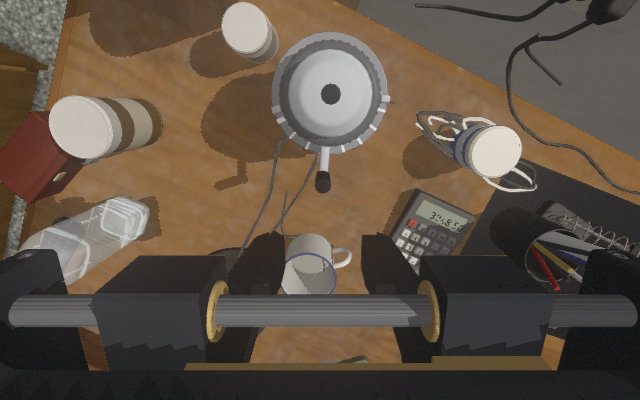

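Run:
```python
import cv2
im=cv2.imread('pics/w9.png');cv2.imwrite('pics/w9c.png',cv2.resize(im[80:200,260:400],None,fx=5,fy=5,interpolation=cv2.INTER_CUBIC))
```

```text
(no output)
```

View pics/w9c.png

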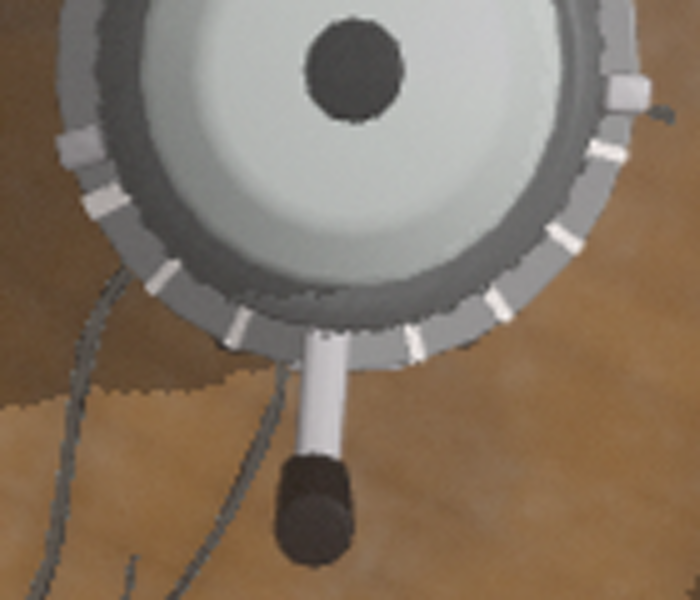

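The close-up shows the stop block and the wide stop mark at left (105,200). Marks 1 (163,275) and 2 (238,327) follow, the lever covers mark 3 midway (325,345), and marks 4 to 7 lie beyond it. This is the wanted setting, so I'm handing it in.

```bash
python3 -c "
from h import *
print(workorder.finish_job())"
```

```text
the job is handed in; nothing more can be done
None
```

The ring is set three clicks open from the stop and the job is handed in, about 11 s into the 51 s limit; no verdict was reported.

- **Stop:** I gripped the lever post and turned the ring clockwise. At a lever bearing of about 94.7° it stopped: 7 mm more commanded travel moved it only 0.7 mm, with about 16 N sideways. The wrist force reached at most about 25 N in my readings.
- **Back-off:** I turned it 60° back; the gripper reading was 154.6° against a target of 154.7°. After release, the close-up shows marks 0, 1 and 2 on the clockwise side, marks 4 to 7 on the other, and the lever over mark 3.
- **Disagreement:** The network's estimate of the lever bearing after release was 151.9°. It had also read 1 to 2.5° low before the turn, and 2.8° is well inside the 8° tolerance.
- **Bystanders:** The jar and cup still stand. The network's two readings of each, before and after, differ by up to about 7 mm, which is close to its own noise. The arm's path was planned to stay clear of both, and I saw no sign of contact.

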